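# Gauge the thermometer pocket with the depth rod

## Robot

A 6-joint arm with a two-finger parallel gripper is mounted at the origin on a cart in front of the work surface, level with it; the furniture and walls round the work are solid. World frame = base frame: x ahead of the robot, y to its left, z up, the work surface at z = 0. Lengths are in m, angles in rad, forces in N, time in s.
With the tool pointing down it reaches from about 0.275 to 0.875 m from the base axis. Payload 12.5 kg.
Tool frame: the origin (TCP) lies at the very end of the fingers, on their centre line; the grasp point (between the pads) lies 19 mm behind it; x points along the fingers, y is the direction in which the jaws open and shut, and the axes are right-handed (so a half turn about x gives the same grasp; the last joint's range is limited). The gripper opens to 85 mm and grips with 20 to 120 N. Pads are 22 mm wide; open, the fingers measure 114 mm over their backs; the gripper's body (76 mm by 85 mm) begins 54 mm behind the grasp point. The pads swing forward as they close: fully open they stand 13 mm farther back than shut.
Start: joints at [1.078, 0.351, 1.652, -0, 1.139, -0.085], TCP at [0.218, 0.505, 0.231] pointing down, gripper open.
Joint ranges: [-2.75, 2.75], [-0.79, 2.1], [0.01, 2.65], [-1.57, 4.71], [0.07, 3.14], [-2.87, 2.87]. Speed limits (rad/s): [2.22, 2.22, 2.79, 3.14, 3.14, 3.14].

## Interface

Orientations are given as a 3x3 rotation matrix whose columns are the frame's x, y, z axes.
In Python, from bench import manip gives the robot as it stands. Calls block until the motion is done:
- manip.move_ptp(position, orientation): joint-space move of the TCP to a pose.
- manip.move_l(position, attitude=None, max_speed=0.15): straight line of the TCP; attitude=None keeps the orientation; max_speed is the mean speed in m/s.
- manip.move_j(angles): joint-space move.
- manip.set_gripper(opening, effort=None): opening from 0.0 (shut) to 1.0 (fully open); effort is the grip in N (None keeps the last); returns when the fingers have stopped.
- manip.dwell(seconds).
- manip.inverse_kinematics(position, orientation): joint angles nearest the present ones, or None.
- manip.grab_frame(name): name is "scene" or "side" or "wrist"; returns (picture, depth): 400x640x3 uint8, red, green, blue; 400x640 float32, m along the optical axis (not along the pixel's ray), 0 where there is no reading.
- manip.get_calibration(name): a dict with "camera_matrix" (3x3 intrinsics, pixels), "R" (3x3) and "t" (3): a world point X has camera coordinates R X + t. Camera axes: x right, y down, z forward; pixel columns grow to the right and rows downward; lengths in m; the calibration is good to about 2 mm. A picture is of the moment at which its call begins: read the wrist's pose just before it. get_calibration takes no time and is no camera call; for the wrist camera it gives the pose at the moment of the call.
A pose or a line that the arm cannot do raises manip.Unreachable and nothing moves.
- manip.sign_off(): hands the job in, once; it reports no verdict.
Trained networks look in the newest picture that a camera, given by its name, has taken for a name from the list of things; names that differ only in an ending like _2 or _b are one class to them, and where a whole thing is asked for, a point or a joint stands for the part that bears it (a point fixed in the world has none). Each returns a list of dicts, best first, with "confidence" (0 to 1); they miss things now and then, are a little off and sometimes report something else, mostly with a low value. They report only what shows in the picture. A call takes as long as a camera call.
- manip.look_for(camera, name): "at" ([x, y, z] in m, in world coordinates, good to about 4 mm: the middle of the surface that is visible of it).
Readings, each from a call of its own:
- manip.current_time(): time.
- manip.current_qpos(): joint angles.
- manip.current_joint_vel(): joint speeds.
- manip.current_joint_torque(): joint torques, N m.
- manip.current_ee_pos(): TCP position.
- manip.current_tcp_rot(): TCP orientation.
- manip.current_force(): force on the tool from outside, world axes, zero at the start.
- manip.current_ft_torque(): the same for the moment, N m.
- manip.current_grip_width(): opening from 0.0 (shut) to 1.0 (fully open).
Only numpy, scipy, OpenCV 4.12 (cv2) and the standard library are available. Lean on these libraries where they do the work, as an engineer would, in place of code of your own. Each camera call takes 0.05 s, during which the arm holds its last target.

## Task

Find out how deep the thermometer pocket of the block heater is: take the depth rod by its handle out of its stand, push it straight down into the pocket until its tip rests on the bottom and not merely its stop collar on the rim, and hold it pressed there, gently, for about a second, so that the rim has slid the collar to the true depth. Then draw the rod out and stand it back in its stand without shifting the collar, for the depth to be read later with the caliper; leave everything else where it is.

Things in the scene. Friction and masses are not known exactly. Their poses are not given: they have to be found in the camera images.
- rod_handle (a point): middle of the handle of the depth rod, on the axis, 126 mm above the tip; z points from tip to handle. The rod is 146 mm long, 90 g, upright in its stand. From the tip up: bare 10 mm steel rod with 5 mm graduations to 95 mm, black finger-guard disc 26 mm across at 95 to 99 mm, blue rubber-sleeved handle 16 mm across with black ribs and a white top ring at 99 to 146 mm (a sure grip).
- rod_tip (a point): centre of the flat lower end of the depth rod (10 mm across, end chamfered to 6.4 mm); z points along the rod up to the handle. The tip is made to touch down with 2 to 10 N and is spoilt above 18 N.
- stop (a joint): position of the brass stop collar (24 mm across, 12 mm high, with a black rubber band) along the depth rod: its underside lies 25 mm + this value from the tip (m). It slides only against a friction of about 6 N, keeps its place by itself, and starts lower than the pocket is deep, so its underside meets the rim of the pocket before the tip reaches the bottom; from there the rim pushes it up the rod at about 6 N until the tip bottoms out and the force climbs steeply.
- stop_face (a point): centre of the underside of the brass stop collar, on the axis of the rod.
- block_heater: dry-block heater, white housing 165 x 124 mm with a sloping display panel at its front (-x side), fixed. Its origin is on the worktop under the middle of the aluminium blocks. Two aluminium blocks lie side by side with their tops at 95 mm: the wide one, at +y, has six wells of 24 mm, two with capped vials standing 18 mm out of them; the narrow one, at -y, has the single thermometer pocket. x and y as the world's at yaw 0.
- pocket_mouth (a point): centre of the mouth of the thermometer pocket, level with the top of the block, 95 mm above the worktop: a vertical blind hole 12.5 mm across in the narrow aluminium block. Its depth differs from block to block, 42 to 76 mm, and is not reported: it has to be felt.
- rod_stand: stand of the depth rod: dark steel foot plate 66 x 66 x 8 mm with a white block 42 x 42 mm on it, its top 34 mm above the worktop, fixed. Origin on the worktop under its socket.
- stand_socket (a point): centre of the floor of the stand's socket, 10 mm above the worktop: a vertical hole 12.5 mm across and 24 mm deep, in which the tip of the depth rod rests.
- vial_black: small glass vial with black cap, 22 x 52 mm, standing in a well of the heater; origin at its underside.
- vial_white: small glass vial with white cap, 22 x 52 mm, standing in a well of the heater; origin at its underside.
- vial_blue: glass vial with blue cap, 27 x 64 mm, standing on the worktop; origin at its underside.
- caliper: digital caliper, 205 x 60 x 13 mm, lying on the worktop; origin at its underside, long along its y.
- mug: green mug, 86 mm across, 94 mm high; origin at its underside.
- dropper: white dropper bottle with a red cone tip, 34 x 96 mm; origin at its underside.
- petri: small clear lidded dish, 55 x 14 mm; origin at its underside.

How it is judged:
By the outcome, as a careful person would: the job done as asked, in the order asked, and still so for the second after the job is handed in, with the robot touching nothing.
It also fails if it takes over 64 s, if anything falls off the work surface, if the arm or the gripper's body presses on something with over 40 N, if the wrist force passes 120 N, or if a joint passes its speed limit or range.

## Working session

There is one attempt and no reset: what is moved stays moved. The work goes in short steps, each a Python script; the robot and the scene stay as the last script left them, time stands still between calls to the robot, and variables do not carry over. Pictures are saved under pics/ and viewed, and the job is handed in when it is done.

```bash
ls; mkdir -p pics; python3 - <<'E'
from bench import manip
import cv2
for c in ["scene","side","wrist"]:
    im,d=manip.grab_frame(c); cv2.imwrite(f"pics/{c}0.png",im[:,:,::-1])
    for n in ["rod_handle","rod_stand","block_heater","stop","pocket_mouth","stop_face","rod_tip"]:
        try: print(c,n,[(x["at"],x["confidence"]) for x in manip.look_for(c,n)][:2])
        except Exception as e: print(c,n,repr(e)[:100])
    k=manip.get_calibration(c); print(k["camera_matrix"][0],-k["R"].T@k["t"])
print(manip.current_time(),manip.current_force(),manip.current_tcp_rot())
E
```

```text
pics
scene rod_handle [([0.4941, -0.3279, 0.1099], 0.92)]
scene rod_stand [([0.477, -0.3402, 0.0138], 0.81)]
scene block_heater [([0.5362, -0.1768, 0.0826], 0.84)]
scene stop [([0.487, -0.3274, 0.0634], 0.54)]
scene pocket_mouth [([0.5412, -0.1806, 0.076], 0.72), ([0.6939, -0.2494, 0.0626], 0.47)]
scene stop_face [([0.4937, -0.3273, 0.0607], 0.51)]
scene rod_tip [([0.4919, -0.328, 0.1111], 0.85)]
[415.69165135   0.         323.1138869 ] [ 0.14107672 -0.59641326  0.66963746]
side rod_handle [([0.4939, -0.3181, 0.1139], 0.61), ([0.6975, -0.2409, 0.0464], 0.27)]
side rod_stand [([0.4915, -0.3036, 0.0176], 0.83), ([0.4245, 0.0517, 0.0407], 0.28)]
side block_heater []
side stop [([0.4951, -0.3155, 0.054], 0.6), ([0.4093, -0.1972, 0.0099], 0.47)]
side pocket_mouth [([0.5651, -0.107, 0.0701], 0.58)]
side stop_face []
side rod_tip [([0.4914, -0.3225, 0.1087], 0.55)]
[500.22549403   0.         312.31999599] [0.2860606  0.91280978 0.78286843]
wrist rod_handle []
wrist rod_stand []
wrist block_heater []
wrist stop []
wrist pocket_mouth []
wrist stop_face []
wrist rod_tip []
[285.95745082   0.         316.7153303 ] [0.14214215 0.53871528 0.37350103]
1.2 [-0.31795727  0.96129794  0.1157832 ] [[-1.91873213e-05  3.96547379e-01  9.18014257e-01]
 [-8.79642896e-06  9.18014257e-01 -3.96547379e-01]
 [-1.00000000e+00 -1.56839292e-05 -1.41260337e-05]]
```

View pics/scene0.png

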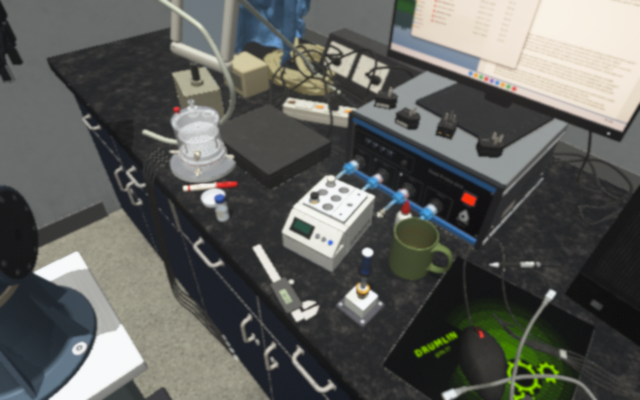

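View pics/side0.png

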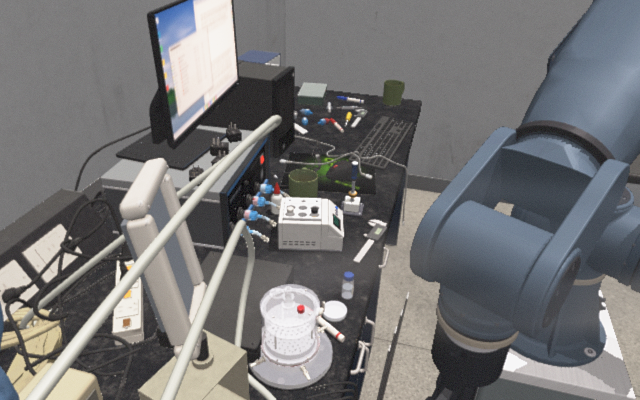

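Scene shows the heater at about (330,215), the rod at (366,270) in its stand at (360,305), and the mug close by at (413,247). Next I'll check the sweep path for obstacles with the depth images, then take a close view with the wrist camera.

```bash
cat > h.py <<'E'
from bench import manip
import numpy as np, cv2
def cloud(c,d=None,K=None):
    K=K or manip.get_calibration(c)
    if d is None: _,d=manip.grab_frame(c)
    M=K["camera_matrix"]; v,u=np.mgrid[:400,:640]
    P=np.stack([(u-M[0,2])/M[0,0]*d,(v-M[1,2])/M[1,1]*d,d],-1)
    W=(P-K["t"])@K["R"]
    W[d<=0]=np.nan
    return W
def Rz(a): # tool down, tool z horizontal at angle a
    z=np.array([np.cos(a),np.sin(a),0]);x=np.array([0,0,-1.]);return np.stack([x,np.cross(z,x),z],1)
E
python3 - <<'E'
from h import *
for c in ["scene","side"]:
    W=cloud(c).reshape(-1,3); W=W[~np.isnan(W[:,0])]
    r=np.hypot(W[:,0],W[:,1]);a=np.degrees(np.arctan2(W[:,1],W[:,0]))
    print(c)
    for lo in range(-60,75,10):
        row=[]
        for r0 in (.3,.4,.5,.6,.7,.8):
            m=(a>=lo)&(a<lo+10)&(r>=r0)&(r<r0+.1)
            row.append(f"{np.percentile(W[m,2],99.5):.2f}" if m.sum()>5 else "-")
        print(lo,row)
E
```

```text
scene
-60 ['-', '-', '-', '-', '-', '-']
-50 ['-', '-0.01', '0.00', '0.01', '0.06', '0.06']
-40 ['-0.15', '0.01', '0.16', '0.11', '0.08', '0.02']
-30 ['-0.16', '0.01', '0.09', '0.09', '0.09', '0.21']
-20 ['0.00', '0.05', '0.11', '0.11', '0.18', '0.39']
-10 ['0.00', '0.00', '0.09', '0.11', '0.18', '0.42']
0 ['0.00', '0.06', '0.06', '0.06', '0.07', '0.11']
10 ['-0.00', '0.01', '0.06', '0.39', '0.37', '0.12']
20 ['-0.31', '0.08', '0.18', '0.34', '0.36', '0.30']
30 ['-0.35', '0.02', '0.16', '0.36', '0.34', '0.13']
40 ['-0.79', '0.00', '0.01', '0.01', '0.13', '0.00']
50 ['-0.79', '-0.79', '-0.03', '0.00', '0.00', '0.00']
60 ['-0.79', '0.30', '0.39', '0.33', '-0.00', '0.00']
70 ['-0.80', '-', '-0.79', '-0.79', '-0.79', '-0.79']
side
-60 ['-', '-0.79', '-0.01', '0.01', '0.03', '0.03']
-50 ['-', '-0.09', '0.01', '0.01', '0.06', '0.06']
-40 ['-0.15', '0.02', '0.16', '0.07', '0.06', '0.02']
-30 ['-0.15', '0.02', '0.09', '0.10', '0.10', '0.21']
-20 ['0.00', '0.06', '0.12', '0.11', '0.18', '0.46']
-10 ['0.00', '0.01', '0.10', '0.12', '0.18', '0.58']
0 ['0.00', '0.07', '0.06', '0.06', '0.06', '0.02']
10 ['0.00', '0.02', '0.48', '0.43', '0.38', '0.13']
20 ['-', '0.09', '0.48', '0.49', '0.45', '0.28']
30 ['-', '0.02', '0.16', '0.50', '0.46', '0.45']
40 ['-', '0.01', '0.01', '0.49', '0.50', '0.48']
50 ['0.66', '-', '-', '-', '0.38', '0.48']
60 ['0.69', '0.63', '0.57', '0.35', '-', '-']
70 ['0.69', '0.63', '0.57', '0.52', '-', '-']
```

```bash
python3 - <<'E'
from h import *
a=np.radians(66.6)
manip.move_ptp([.34*np.cos(a),.34*np.sin(a),.30],Rz(a-np.radians(90-66.6-0)*0))
print(manip.current_qpos(),manip.current_time())
q=np.array(manip.current_qpos()); q[0]+=np.radians(-27)-a
manip.move_j(q); print(manip.current_ee_pos(),manip.current_time())
manip.move_ptp([.575,-.265,.28],Rz(0))
K=manip.get_calibration("wrist")
im,d=manip.grab_frame("wrist"); cv2.imwrite("pics/w1.png",im[:,:,::-1])
np.savez("w1.npz",im=im,d=d,**K)
for n in ["rod_handle","pocket_mouth","stand_socket","rod_stand","block_heater","mug"]:
    print(n,[(x["at"],x["confidence"]) for x in manip.look_for("wrist",n)][:2])
print(K, manip.current_ee_pos(),manip.current_qpos(),manip.current_time())
E
```

```text
[ 1.02520747e+00 -1.35008372e-01  2.02649798e+00  1.12838009e-05
  1.24995390e+00 -1.70693455e+00] 2.7417
[ 0.30339446 -0.15410992  0.30000947] 4.7333
rod_handle [([0.4976, -0.3188, 0.1336], 0.71), ([0.4932, -0.3179, 0.0083], 0.44)]
pocket_mouth [([0.5583, -0.1652, 0.0876], 0.8)]
stand_socket [([0.4903, -0.3149, 0.0083], 0.66)]
rod_stand [([0.4907, -0.3137, 0.0084], 0.56)]
block_heater [([0.557, -0.1651, 0.0872], 0.63)]
mug [([0.6571, -0.3279, 0.0508], 0.81)]
{'camera_matrix': array([[285.95745082,   0.        , 316.7153303 ],
       [  0.        , 285.95745082, 204.24553094],
       [  0.        ,   0.        ,   1.        ]]), 'R': array([[ 1.76397320e-04,  9.99999982e-01, -6.50555768e-05],
       [ 9.48013583e-01, -1.46524432e-04,  3.18229832e-01],
       [ 3.18229817e-01, -1.17808460e-04, -9.48013592e-01]]), 't': array([ 0.26313313, -0.6008617 ,  0.24418776])} [ 0.57477897 -0.26500828  0.28048007] [-5.05551122e-01  4.62719110e-01  1.36201198e+00  6.79436120e-06
  1.31625390e+00 -2.07605432e+00] 6.2167
```

View pics/w1.png

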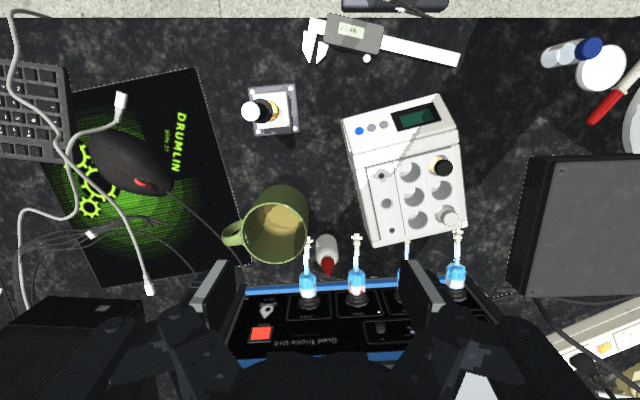

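```bash
python3 - <<'E'
import cv2
im=cv2.imread("pics/w1.png")
cv2.imwrite("pics/z1.png",cv2.resize(im[85:255,335:475],None,fx=4.2,fy=3.5*1.0,interpolation=cv2.INTER_CUBIC)[:600])
cv2.imwrite("pics/z2.png",cv2.resize(im[70:145,225:310],None,fx=7,fy=7,interpolation=cv2.INTER_CUBIC))
E
```

```text
(no output)
```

View pics/z1.png

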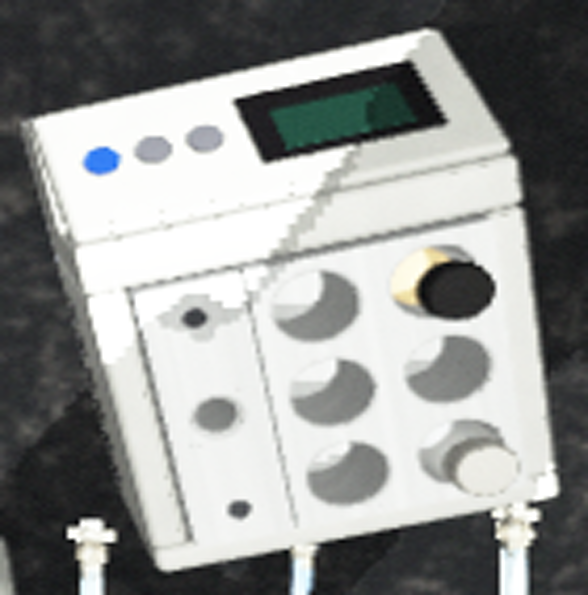

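View pics/z2.png

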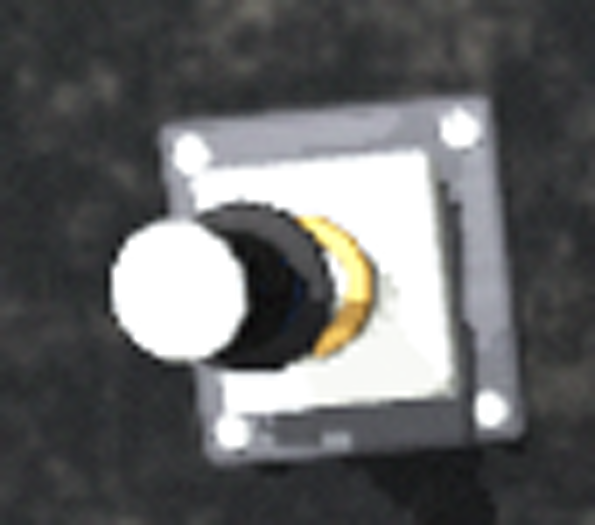

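Pocket mouth is the middle hole of the narrow block at about px (386,203); the smaller dots at the ends are screws. The rod's white top is at (250.6,111.4).

```bash
cat >> h.py <<'E'
def pix2plane(K,u,v,z):
    M=K["camera_matrix"];c=-K["R"].T@K["t"]
    r=K["R"].T@np.array([(u-M[0,2])/M[0,0],(v-M[1,2])/M[1,1],1]); return c+r*(z-c[2])/r[2]
E
python3 - <<'E'
from h import *
K=dict(np.load("w1.npz"))
print("pocket",pix2plane(K,386.2-.4,203-.4,.095))
print("rodtop",pix2plane(K,250.6-.4,111.4-.4,.156))
for u,v in [(191,153),(460,128),(490,408),(234,433)]: print("screw",pix2plane(K,225+u/7-.4,70+v/7-.4,.009))
d=K["d"]; 
W=cloud("w",d,K)
for u,v in [(386,203),(386,190),(380,215),(250,111),(254,111),(292,90),(430,180)]: print(u,v,W[v,u])
E
```

```text
pocket [ 0.59979953 -0.17987869  0.095     ]
rodtop [ 0.49416807 -0.3221977   0.156     ]
screw [ 0.47039334 -0.35058759  0.009     ]
screw [ 0.46593565 -0.29866438  0.009     ]
screw [ 0.51793053 -0.29419858  0.009     ]
screw [ 0.52278277 -0.34573943  0.009     ]
386 203 [ 0.6060784  -0.17514982  0.07756021]
386 190 [ 0.58428918 -0.18061639  0.09406744]
380 215 [ 0.61626753 -0.18545035  0.09371603]
250 111 [ 0.49417124 -0.32245763  0.15562795]
254 111 [ 0.4941659  -0.31876079  0.15632086]
292 90 [ 0.46847054 -0.29662543  0.00711745]
430 180 [ 0.57168245 -0.13033403  0.09564648]
```

```bash
python3 - <<'E'
from h import *
p=[.4942,-.3222]
manip.move_ptp([*p,.215],Rz(0)); print(manip.current_qpos())
manip.set_gripper(.6)
manip.move_l([*p,.119],max_speed=.08); print(manip.current_ee_pos(),manip.current_force())
print(manip.set_gripper(0.0,60), manip.current_grip_width(),manip.current_force(),manip.current_ft_torque(),manip.current_time())
K=manip.get_calibration("wrist");im,d=manip.grab_frame("wrist"); cv2.imwrite("pics/w2.png",im[:,:,::-1])
E
```

```text
[-6.57369666e-01  4.39199501e-01  1.56189510e+00  2.06963711e-04
  1.14026321e+00 -2.22710865e+00]
[ 0.49446661 -0.32236986  0.11954447] [ 0.51076759 -0.62878221 -0.37101142]
False 0.17038381961908344 [-0.45509167 -1.01328206  3.3409451 ] [-0.27969436  0.05871925 -0.00284827] 8.9583
```

View pics/w2.png

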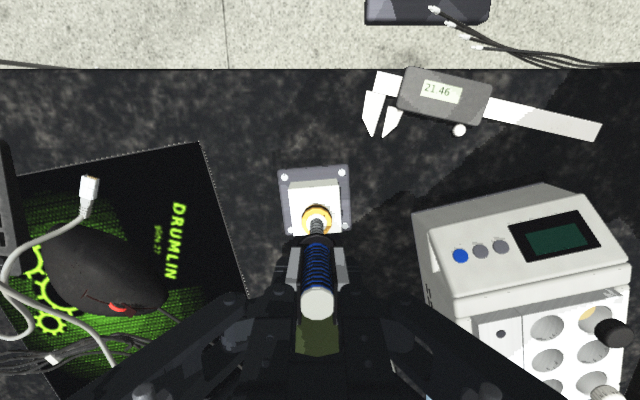

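```bash
python3 - <<'E'
from h import *
e=np.array(manip.current_ee_pos());print(e); np.save("grasp.npy",e)
manip.move_l([e[0],e[1],e[2]+.035],max_speed=.05); print(manip.current_force())
manip.move_l([e[0],e[1],.245],max_speed=.12)
manip.move_l([.5998,-.1799,.245],max_speed=.12)
manip.dwell(.2)
print(manip.current_force(),manip.current_ee_pos(),manip.current_grip_width(),manip.current_ft_torque())
for c in ["wrist","scene","side"]:
    K=manip.get_calibration(c);im,d=manip.grab_frame(c); cv2.imwrite(f"pics/{c}3.png",im[:,:,::-1])
    np.savez(f"{c}3.npz",im=im,d=d,**K)
cv2.imwrite("pics/w3z.png",cv2.resize(cv2.imread("pics/wrist3.png")[150:350,220:420],None,fx=3,fy=3,interpolation=cv2.INTER_CUBIC))
print(manip.current_time())
E
```

```text
[ 0.49440922 -0.32249925  0.11937884]
[ 0.49164851  0.05686523 -0.38303941]
[ 0.12582993 -0.00424267 -0.36242371] [ 0.59965366 -0.18023201  0.24504838] 0.16790715983253815 [0.00603432 0.02026471 0.00961556]
12.75
```

View pics/w3z.png

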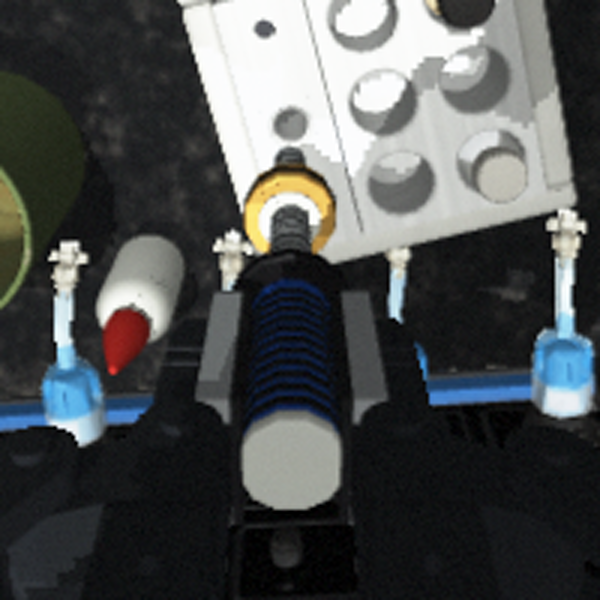

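View pics/scene3.png

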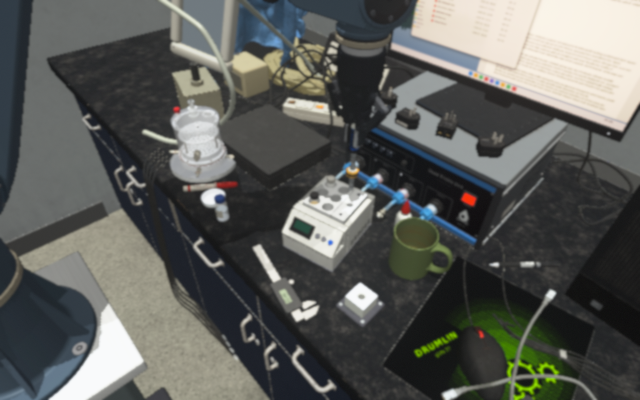

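```bash
python3 - <<'E'
from h import *
K=dict(np.load("wrist3.npz"))
f=lambda u,v:(220+u/3-.33,150+v/3-.33)
print("pocket",pix2plane(K,*f(291,123),.095))
tz=.010+(.24505-.11938);print(tz)
print("tip far edge",pix2plane(K,*f(289,149),tz))
print("top",pix2plane(K,*f(291,462),tz+.146))
cv2.imwrite("pics/z4.png",cv2.resize(K["im"][180:235,290:345,::-1],None,fx=10,fy=10,interpolation=cv2.INTER_CUBIC))
E
```

```text
pocket [ 0.59984489 -0.17880943  0.095     ]
0.13567
tip far edge [ 0.59661789 -0.17942053  0.13567   ]
top [ 0.59865291 -0.17879581  0.28167   ]
```

View pics/z4.png

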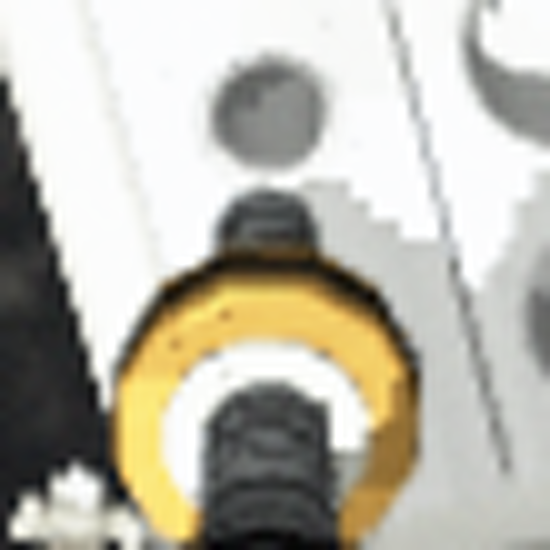

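```bash
python3 - <<'E'
from h import *
X,Y=.5998,-.1800
g=np.load("grasp.npy")[2]-.010   # tcp z - tip z
f0=np.array(manip.current_force())
def F(): return np.array(manip.current_force())-f0
def log(): 
    e=manip.current_ee_pos(); f=F(); print(f"t{manip.current_time():.2f} tip {1e3*(e[2]-g):.2f} xy {1e3*e[0]:.1f} {1e3*e[1]:.1f} F",f.round(2))
manip.move_l([X,Y,g+.099],max_speed=.06); log()
z=.099
while z>.068:
    z-=.002; manip.move_l([X,Y,g+z],max_speed=.03)
    f=F()
    if f[2]>2 or np.hypot(f[0],f[1])>5: print("contact");break
    if z>.085 : log()
log()
E
```

```text
t13.51 tip 99.22 xy 600.0 -180.0 F [0.73 0.11 0.24]
t13.76 tip 97.10 xy 599.8 -180.0 F [-0.05 -0.74 -0.1 ]
t14.01 tip 94.87 xy 599.7 -180.0 F [ 0.16 -0.61  0.82]
t14.26 tip 92.83 xy 599.8 -180.0 F [-0.31 -0.11  0.22]
t14.51 tip 90.86 xy 599.8 -180.0 F [ 0.51 -0.34 -0.48]
t14.76 tip 88.87 xy 599.8 -180.0 F [ 0.16  0.53 -0.8 ]
t15.01 tip 86.82 xy 599.8 -180.0 F [ 0.06 -0.22  0.17]
t17.51 tip 66.83 xy 599.7 -180.0 F [ 0.43  0.38 -0.2 ]
```

```bash
python3 - <<'E'
from h import *
X,Y=.5998,-.1800
g=np.load("grasp.npy")[2]-.010
f0=np.array([.13,0,-.36])
def F(): return np.array(manip.current_force())-f0
z=.0668; n=0
while z>.045 and n<24:
    z-=.001 if z>.0555 else .0005; n+=1
    manip.move_l([X,Y,g+z],max_speed=.03)
    f=F(); e=manip.current_ee_pos(); print(f"t{manip.current_time():.2f} cmd {1e3*z:.2f} tip {1e3*(e[2]-g):.2f} F",f.round(1))
    if f[2]>9 or np.hypot(f[0],f[1])>6: print("stop");break
E
```

```text
t17.76 cmd 65.80 tip 65.77 F [-0.9 -0.5  0. ]
t18.01 cmd 64.80 tip 64.74 F [-0.   0.1 -2.3]
t18.26 cmd 63.80 tip 63.75 F [-0.  -0.  -0.8]
t18.51 cmd 62.80 tip 62.72 F [ 0.9  0.3 -0.7]
t18.76 cmd 61.80 tip 61.71 F [ 0.2 -0.2 -0.6]
t19.01 cmd 60.80 tip 60.75 F [ 0.3  0.1 -0.5]
t19.26 cmd 59.80 tip 59.71 F [-0.4 -0.4 -0.8]
t19.51 cmd 58.80 tip 58.71 F [-0.1 -0.  -1.1]
t19.76 cmd 57.80 tip 57.73 F [ 0.2 -0.5 -0.5]
t20.01 cmd 56.80 tip 56.88 F [-0.  -0.1  0.2]
t20.26 cmd 55.80 tip 56.15 F [-0.5 -0.5  4.7]
t20.51 cmd 54.80 tip 55.06 F [-0.2 -0.2  5.7]
t20.76 cmd 54.30 tip 54.47 F [-0.4 -0.7  5.4]
t21.01 cmd 53.80 tip 53.90 F [-0.5 -0.3  5.2]
t21.26 cmd 53.30 tip 53.35 F [-0.7 -1.2  4.8]
t21.51 cmd 52.80 tip 52.85 F [ 0.4 -0.3  5.7]
t21.76 cmd 52.30 tip 52.32 F [ 0.4 -1.1  5.7]
t22.01 cmd 51.80 tip 51.83 F [ 0.7 -1.8  5.3]
t22.26 cmd 51.30 tip 51.30 F [-0.  -1.7  4.9]
t22.51 cmd 50.80 tip 50.82 F [-0.3 -1.9  4.8]
t22.76 cmd 50.30 tip 50.32 F [ 0.7 -1.8  4.8]
t23.01 cmd 49.80 tip 49.79 F [ 0.2 -1.5  5.7]
t23.26 cmd 49.30 tip 49.28 F [ 0.6 -1.3  4.4]
t23.51 cmd 48.80 tip 48.78 F [ 0.4 -2.4  5.4]
```

```bash
python3 - <<'E'
from h import *
X,Y=.5998,-.1802
g=np.load("grasp.npy")[2]-.010
f0=np.array([.13,0,-.36])
def F(): return np.array(manip.current_force())-f0
z=.0488; n=0
while z>.0185:
    z-=.0005; n+=1
    manip.move_l([X,Y,g+z],max_speed=.03)
    f=F(); e=manip.current_ee_pos(); 
    print(f"t{manip.current_time():.2f} cmd {1e3*z:.2f} tip {1e3*(e[2]-g):.2f} F",f.round(1))
    if f[2]>7.3 or np.hypot(f[0],f[1])>6: print("stop");break
    Y+=np.clip(f[1]*3e-5,-5e-5,5e-5); X+=np.clip(f[0]*3e-5,-5e-5,5e-5)
print(X,Y,F(),F())
E
```

```text
t23.76 cmd 48.30 tip 48.29 F [ 0.5 -1.1  5.3]
t24.01 cmd 47.80 tip 47.76 F [ 0.8 -1.   5.6]
t24.26 cmd 47.30 tip 47.26 F [-1.2 -0.6  4.6]
t24.51 cmd 46.80 tip 46.75 F [0.7 0.1 4.2]
t24.76 cmd 46.30 tip 46.25 F [ 1.3 -0.   4.4]
t25.01 cmd 45.80 tip 45.73 F [0.2 1.2 5. ]
t25.26 cmd 45.30 tip 45.24 F [ 0.2 -0.2  4.9]
t25.51 cmd 44.80 tip 44.74 F [0.6 0.4 4.6]
t25.76 cmd 44.30 tip 44.26 F [-0.   0.8  5.6]
t26.01 cmd 43.80 tip 43.77 F [ 0.3 -0.   3.9]
t26.26 cmd 43.30 tip 43.25 F [ 0.  -0.1  4.8]
t26.51 cmd 42.80 tip 42.75 F [0.5 0.6 4.5]
t26.76 cmd 42.30 tip 42.23 F [0.1 1.1 4.3]
t27.01 cmd 41.80 tip 41.77 F [ 0.9 -0.2  5.2]
t27.26 cmd 41.30 tip 41.24 F [-0.7 -0.3  5.1]
t27.51 cmd 40.80 tip 40.77 F [-0.7 -0.7  4.6]
t27.76 cmd 40.30 tip 40.27 F [-0.   0.2  5.4]
t28.01 cmd 39.80 tip 39.76 F [ 0.3 -0.4  5.3]
t28.26 cmd 39.30 tip 39.29 F [ 0.4 -0.7  5.2]
t28.51 cmd 38.80 tip 38.77 F [-0.2  0.3  4.2]
t28.76 cmd 38.30 tip 38.25 F [-0.4 -0.4  5.4]
t29.01 cmd 37.80 tip 37.78 F [-0.5  0.3  4.9]
t29.26 cmd 37.30 tip 37.26 F [ 0.4 -0.   3.9]
t29.51 cmd 36.80 tip 36.78 F [0.  0.3 4.6]
t29.76 cmd 36.
[... 905 characters left out ...]
30 tip 26.30 F [-0.9 -0.8  5.3]
t35.01 cmd 25.80 tip 25.80 F [-0.6 -0.1  4.5]
t35.26 cmd 25.30 tip 25.29 F [ 0.6 -0.1  4.7]
t35.51 cmd 24.80 tip 24.81 F [0.6 0.4 5.2]
t35.76 cmd 24.30 tip 24.26 F [ 0.4 -0.1  5.3]
t36.01 cmd 23.80 tip 23.78 F [-0.4 -0.2  4.5]
t36.26 cmd 23.30 tip 23.28 F [-0.3 -1.3  3.9]
t36.51 cmd 22.80 tip 22.76 F [-0.6 -0.5  3.9]
t36.76 cmd 22.30 tip 22.29 F [ 0.2 -0.5  4.6]
t37.01 cmd 21.80 tip 21.78 F [-0.1  0.4  4.5]
t37.26 cmd 21.30 tip 21.27 F [ 0.4 -0.4  4.6]
t37.51 cmd 20.80 tip 20.79 F [ 0.7 -0.4  4.5]
t37.76 cmd 20.30 tip 20.57 F [-0.6  0.9  7.5]
stop
0.5999187586958927 -0.1803033970841181 [-0.57448252  0.91538187  7.46627538] [-0.57448252  0.91538187  7.46627538]
```

```bash
python3 - <<'E'
from h import *
X,Y=.5999187586958927,-.1803033970841181
g=np.load("grasp.npy")[2]-.010
f0=np.array([.13,0,-.36])
def F(): return np.array(manip.current_force())-f0
z=.0203; t0=manip.current_time();tin=0;last=t0
while manip.current_time()-t0<3.5 and tin<1.4:
    f=F()[2]; e=manip.current_ee_pos(); t=manip.current_time()
    print(f"t{t:.2f} cmd {1e3*z:.2f} tip {1e3*(e[2]-g):.2f} F {f:.1f}")
    if f>8.3: tin+=t-last
    last=t
    if f<9: z-=.00015; manip.move_l([X,Y,g+z],max_speed=.03)
    elif f>12.5: z+=.0002; manip.move_l([X,Y,g+z],max_speed=.03)
    else: manip.dwell(.1)
print(tin,F())
E
```

```text
t37.76 cmd 20.30 tip 20.57 F 7.5
t38.01 cmd 20.15 tip 20.56 F 7.7
t38.26 cmd 20.00 tip 20.55 F 9.3
t38.36 cmd 20.00 tip 20.52 F 9.1
t38.46 cmd 20.00 tip 20.54 F 8.9
t38.71 cmd 19.85 tip 20.49 F 10.0
t38.81 cmd 19.85 tip 20.53 F 10.3
t38.91 cmd 19.85 tip 20.54 F 11.5
t39.01 cmd 19.85 tip 20.52 F 11.7
t39.11 cmd 19.85 tip 20.51 F 10.5
t39.21 cmd 19.85 tip 20.53 F 10.8
t39.31 cmd 19.85 tip 20.54 F 10.6
t39.41 cmd 19.85 tip 20.51 F 10.8
t39.51 cmd 19.85 tip 20.55 F 10.1
1.5 [-1.60704783  0.67036473 10.52504058]
```

```bash
python3 - <<'E'
from h import *
G=np.load("grasp.npy"); g=G[2]-.010
X,Y=.5999,-.1803
f0=np.array([.13,0,-.36])
def log():
    e=manip.current_ee_pos(); print(f"t{manip.current_time():.2f} tip {1e3*(e[2]-g):.2f} xy {1e3*e[0]:.1f} {1e3*e[1]:.1f} F",(np.array(manip.current_force())-f0).round(1))
manip.move_l([X,Y,g+.030],max_speed=.03); log()
manip.move_l([X,Y,g+.130],max_speed=.09); log()
manip.move_l([G[0],G[1],g+.130],max_speed=.12); manip.dwell(.2);log()
K=manip.get_calibration("wrist");im,d=manip.grab_frame("wrist");cv2.imwrite("pics/w5.png",im[:,:,::-1]);np.savez("w5.npz",im=im,d=d,**K)
cv2.imwrite("pics/z5.png",cv2.resize(im[150:350,220:420,::-1],None,fx=3,fy=3,interpolation=cv2.INTER_CUBIC))
E
```

```text
t40.10 tip 29.90 xy 599.7 -180.3 F [ 0.6 -0.8 -0.5]
t41.36 tip 129.31 xy 599.6 -180.2 F [-1.1  0.3 -0.4]
t43.18 tip 130.00 xy 494.6 -322.2 F [-1.   0.3 -0.5]
```

View pics/z5.png

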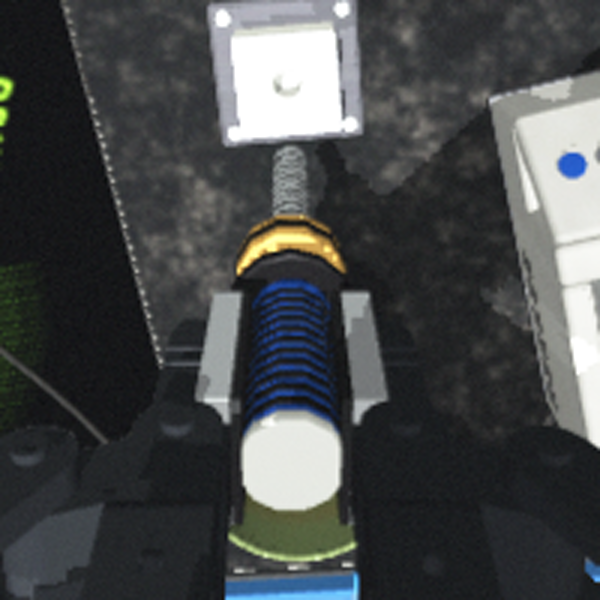

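Rod is held straight, the collar sits high just under the guard, and the socket (zoom 288,84) is in line with the rod. Lowering into the stand next.

```bash
python3 - <<'E'
from h import *
G=np.load("grasp.npy"); g=G[2]-.010
f0=np.array([.13,0,-.5])
def log():
    e=manip.current_ee_pos(); f=(np.array(manip.current_force())-f0); print(f"t{manip.current_time():.2f} tip {1e3*(e[2]-g):.2f} xy {1e3*e[0]:.1f} {1e3*e[1]:.1f} F",f.round(1)); return f
manip.move_l([G[0],G[1],g+.038],max_speed=.09); log()
ok=True
for z in (.033,.029,.022,.015,.012,.0112,.0106,.0101,.0097,.0093,.009):
    manip.move_l([G[0],G[1],g+z],max_speed=.03); f=log()
    if f[2]>1.7: break
    if np.hypot(f[0],f[1])>6: ok=False;break
print(ok)
E
```

```text
t44.41 tip 38.58 xy 494.7 -322.7 F [ 0.   0.1 -0.4]
t44.73 tip 32.91 xy 494.3 -322.5 F [-0.6  0.3 -1.2]
t45.01 tip 28.76 xy 494.3 -322.4 F [-0.5 -0.3 -1.4]
t45.39 tip 21.76 xy 494.3 -322.4 F [-0.3 -0.2 -0.1]
t45.77 tip 14.77 xy 494.3 -322.4 F [ 0.5 -0.3  0.4]
t46.02 tip 11.80 xy 494.3 -322.4 F [-0.9  0.8 -0.4]
t46.27 tip 11.23 xy 494.4 -322.5 F [-0.  -1.3 -1. ]
t46.52 tip 10.59 xy 494.4 -322.5 F [-0.5 -0.7 -0.3]
t46.77 tip 10.11 xy 494.4 -322.5 F [ 0.7 -0.1 -0.1]
t47.02 tip 10.01 xy 494.5 -322.6 F [-1.4  0.5  4. ]
True
```

```bash
python3 - <<'E'
from h import *
G=np.load("grasp.npy")
manip.set_gripper(.5); print(manip.current_grip_width(),manip.current_force())
manip.move_l([G[0],G[1],.24],max_speed=.1)
manip.move_l([G[0]-.02,G[1],.30],max_speed=.15)
for c in ["wrist","scene"]:
    K=manip.get_calibration(c);im,d=manip.grab_frame(c);cv2.imwrite(f"pics/{c}6.png",im[:,:,::-1]);np.savez(f"{c}6.npz",im=im,d=d,**K)
im=cv2.imread("pics/scene6.png");cv2.imwrite("pics/z6.png",cv2.resize(im[220:340,280:440],None,fx=5,fy=5,interpolation=cv2.INTER_CUBIC))
print(manip.look_for("scene","stop"),manip.look_for("scene","rod_handle"),manip.current_time())
E
```

```text
0.4997515299989011 [-0.52214585  0.03785959 -0.76746552]
[{'at': [0.4847, -0.3297, 0.0983], 'confidence': 0.62}] [{'at': [0.4916, -0.3302, 0.1091], 'confidence': 0.82}] 49.5417
```

View pics/wrist6.png

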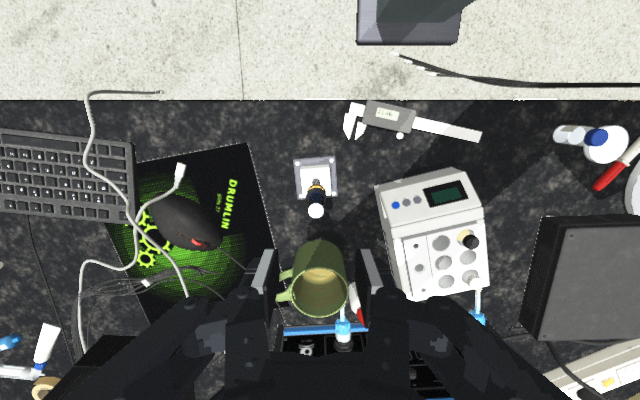

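View pics/z6.png

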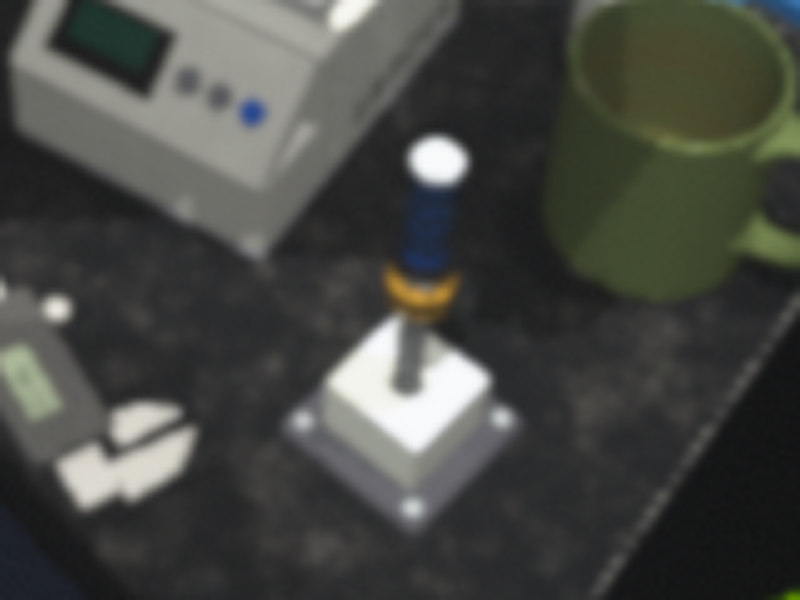

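The rod stands upright in the socket with the collar raised, and nothing else has moved. Handing in.

```bash
python3 - <<'E'
from bench import manip
manip.sign_off(); print(manip.current_time())
E
```

```text
the job is handed in; nothing more can be done
the job is handed in; nothing more can be done
```

The thermometer pocket was felt to be about 74.4 mm deep. The depth rod is back in its stand with the collar left at that depth, and I handed the job in at about 49.5 s of the 64 s allowed.

- **Finding the bottom:** the rim met the collar at about 39 mm depth. It then slid up the rod at a steady 4–5.5 N until the force climbed steeply at about 74.4 mm.
- **Pressing:** I held the rod there for more than 1 s at 9–12 N in total, which is roughly 5 N at the tip. That is within the 2–10 N range.
- **Drawing out and standing back:** I drew the rod straight out and lowered it into the stand until it touched the floor at about 4 N. I then opened the gripper and moved clear.

**Last checks:** the final pictures show the rod upright in its stand, the collar just under the finger guard, and everything else where it was. One reading disagreed: the network put the visible middle of the collar at 98 mm above the worktop, where my depth implies about 90.5 mm. It also placed the rod about 7 mm off in y, so I took this as detector error. I did not measure the collar's position on the rod independently.

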